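# Stopper the primer, then press a phone's back cover flush on its tilted holder

### The arm

A 6-joint arm with a two-finger parallel gripper is mounted at the origin on the work surface. World frame = base frame: x ahead of the robot, y to its left, z up, the work surface at z = 0. Lengths are in m, angles in rad, forces in N, time in s.
With the tool pointing down it reaches from about 0.35 to 0.975 m from the base axis. Payload 7.1 kg.
Tool frame: the origin (TCP) lies on the front face of the gripper's body, between the roots of the fingers; the fingertips stand 80 mm ahead of it and the grasp point (between the pads) lies 61 mm ahead of it; z points along the fingers, y is the direction in which the jaws open and shut (so a half turn about z gives the same grasp; the last joint's range is limited). The gripper opens to 88 mm and grips with 3 to 60 N. Pads are 20 mm wide; open, the fingers measure 115 mm over their backs; the gripper's body (75 mm by 178 mm) begins 61 mm behind the grasp point.
Start: joints at [1.174, 0.423, 1.63, -0, 1.089, -0.019], TCP at [0.231, 0.581, 0.303] pointing down, gripper open.
Joint ranges: [-3, 3], [-0.9, 2.11], [0.09, 2.58], [-1.31, 4.45], [0.11, 2.69], [-2.54, 2.54]. Speed limits (rad/s): [2.39, 2.39, 3.01, 3.14, 3.14, 3.14].

### API

Orientations are given as a rotation vector (axis times angle).
In Python, from plant import * gives the robot as it stands.
- The arm moves only by the shell command python3 -m inch 'ROWS' [OPENING] [FORCE]. ROWS is JSON, a list of rows, each an object with "dp": the shift along the world's x, y, z in mm, a list of three; "yaw": the turn about the world's z in degrees. In form: [{"dp": [x, y, z], "yaw": yaw}, ...]. A call has exactly 5 rows; each row is the pose to reach, as a shift and turn from the pose measured when the call began; what a row does not reach only later rows make up. A row lasts 1/8 s, in which the tool goes at most 62.5 mm and 10.7 degrees, less where a joint would pass 70% of its speed; a pose out of reach is approached as far as the arm can. A call with a gripper value outside its range is refused whole. OPENING is the finger opening in mm, from 0 to 87.8, set as the call begins (- or left out, the last holds). The fingers move at their own pace and stop on an object; FORCE is the grip in N (left out, the last holds). Time passes only in rows, so rows that repeat a pose let the fingers close, or fill a call up. It gives the time, the measured TCP pose, the force and the opening at its end, in the units of the state.
- read_state(): the state, without advancing time (a new reading comes with each control period).
- camera(name): name is "side" or "top"; returns a dict with "image" (384x512x3 uint8, red, green, blue), "z_map" (384x512 float32, m along the optical axis (not along the pixel's ray), 0 where there is no reading), "vfov" (degrees; the focal length in pixels is half the picture's height over the tangent of half this angle, whatever the lens; pixels are square), "cx", "cy" (the principal point, pixels), "R" (3x3) and "t" (3): a world point X has camera coordinates R X + t. Camera axes: x right, y down, z forward; pixel columns grow to the right and rows downward; lengths in m; the calibration is good to about 2 mm. A picture is of the moment at which its call begins.
- finish_job(): hands the job in, once; it reports no verdict.
The state is a dict: "clock": time; "joint_positions": joint angles; "joint_vel": joint speeds; "effort": joint torques, N m; "position": TCP position; "tool_rot": TCP orientation; "ft_force": force on the tool from outside, world axes, zero at the start; "wrist_torque": the same for the moment, N m; "grip_width": opening from 0.0 (shut) to 1.0 (fully open).
Only numpy, scipy, OpenCV 4.12 (cv2) and the standard library are available. Lean on these libraries where they do the work, as an engineer would, in place of code of your own. Each camera call takes 0.05 s, during which the arm holds its last target. There are 200 camera calls.

### The job

The phone in the tilted holder is primed and ready for its back cover: first close the primer bottle by setting its tapered stopper fully down in the neck and let go of it, then pick up the back cover by the bar of its suction lifter, tilt it to match the phone and lay it flush on the phone's rim, edges lined up and camera window over the camera. Finish while still gripping the bar and holding the cover pressed flush with a light steady push of about 8 N, as the adhesive needs; do not let go at the end. Keep the bottle upright, do not push the holder out of its tilt, and leave everything else on the bench where it is.

Things in the scene. Friction and masses are not known exactly. Their poses are not given: they have to be found in the camera images.
- bottle: Open amber primer bottle standing upright and loose on the bench, 0.25 kg more or less; body 60 mm diameter up to 52 mm, shoulder, then a straight neck 36 mm outside diameter from 66 mm up to the rim at 85 mm. Origin: centre of its underside; z up.
- bottle_mouth (a point): Centre of the bottle's mouth, level with the rim, 85 mm above the bottle's underside; the bore is 26 mm in diameter and more than 60 mm deep. z up, out of the bottle.
- stopper: Loose black stopper, 54 mm tall, 30 g, standing on its narrow end on the bench: tapered plug, 16 mm diameter at the foot to 24 mm at 22 mm height, flange of 34 mm diameter from 22 to 27 mm, round grip of 18 mm diameter from 27 to 54 mm. It and the bottle may swap places. Origin: centre of the foot; z up. Fully home, the flange rests on the rim, the foot 22 mm below the mouth.
- cover: Black phone back cover lying flat and loose, 147 (x) by 71 (y) by 4 mm, about 90 g, with a suction lifter fixed on its middle: rubber cup of 40 mm diameter from 4 to 16 mm height, stem, and a grey bar 44 mm long (x), 14 mm thick (y), from 22 to 52 mm above the underside. Camera window: 33 mm square near the +x end. Origin: centre of the underside; z up through the lifter.
- cover_grip (a point): Point in the lifter bar to grip, 42 mm above the underside on the cover's centre, 10 mm below the bar's top; axes as cover. The fingers close across the bar, along y; with the fingers 10 mm down over the bar the tips still clear the cup below it (at 16 mm).
- cover_camera (a point): Centre of the cover's camera window on the underside, 48 mm in x and 14 mm in y from the cover's origin; axes as cover.
- phone_bed: Tilted bed of the holder with the opened phone in it; origin mid-bed on the tilt axis, 72 mm above the bench; x runs up the slope (away from the robot), y along the tilt axis, z is the outward normal. Slope 15 to 30 degrees from level, differing each time; the stiff axis does not yield to this job. The holder is fixed: base 150 by 124 mm, two cheeks 78 mm high beside the bed.
- phone_face (a point): Centre of the phone's rim plane, 16 mm above the bed's origin along the normal; axes as phone_bed. The rim is a flat rectangle 147 (x) by 71 (y) mm, 5 mm wide, rigid, standing proud of the bed, clamps and cheeks; the cover lies on it with its underside in this plane, its x and y along these x and y.
- phone_camera (a point): Centre of the phone's camera in the plane of the rim, 48 mm in x (up the slope) and 14 mm in y from the face's centre: the cover's camera window belongs over it; axes as phone_bed.
- spool: Bystander: small metal spool standing on the bench, 42 mm diameter, 34 mm high. Origin: centre of its underside.
- screwdriver: Bystander: screwdriver, 150 mm long, lying on the bench. Origin near its middle.
- meter: Bystander: yellow multimeter lying on the bench, 170 by 82 by 36 mm. Origin: centre of its underside.
- spare_phone: Bystander: a closed phone lying on the bench, 147 by 71 by 8 mm. Origin: centre of its underside.
- flux_bottle: Bystander: small capped bottle, 44 mm diameter, 75 mm high. Origin: centre of its underside.
- tweezers: Bystander: steel tweezers lying on the bench, 120 mm long, 6 mm high. Origin: centre of the underside.
- parts_tray: Bystander: low grey divided parts tray, 100 by 140 by 25 mm. Origin: centre of its underside.
Things that resemble listed ones, but are neither listed nor needed, are in the scene too. Leave any purple look-alike of the bottle alone.

How it is judged:
On the way, in this order (a step that is already met when the one before it is completed fails the run):
1. the stopper is fully down in the bottle's neck and let go (z of stopper in the frame of bottle_mouth between -0.026 and -0.018 m and horizontal distance between stopper and bottle_mouth below 0.004 m and angle between the z axis of stopper and the z axis of bottle, either way round below 0.1 rad and angle between bottle's own z axis and vertical below 0.1 rad and contact force between the fingers and stopper below 0.1 N), for 0.2 s.
2. the cover is lifted off the bench in the fingers (height (world z) of cover above 0.04 m and contact force between the fingers and cover above 1 N), for 0.2 s.
3. the cover is pressed flush on the phone (angle between the z axis of cover and the z axis of phone_face, either way round below 0.04 rad and z of cover in the frame of phone_face between -0.003 and 0.003 m and distance between cover and phone_face below 0.007 m and distance between cover_camera and phone_camera below 0.008 m and contact force between cover and phone_bed between 2.5 and 25 N and contact force between the fingers and cover above 2 N and linear speed of cover below 0.02 m/s), for 0.5 s.
At the end, for the whole second after the job is handed in: Stopper foot 18-26 mm below the mouth, within 4 mm and 0.1 rad, released; bottle upright (0.1 rad). Cover gripped (2 N or more), parallel to the phone within 0.04 rad, within 3 mm of the rim plane, centres within 7 mm, camera window within 8 mm, pressed with 2.5-25 N, still (all of step 1 and all of step 3); the arm keeps its last pose, push and grip.
It fails at once if the cover is pressed on the phone with more than 50 N (contact force between cover and phone_bed above 50 N).
It fails at once if the bottle is tipped by more than 0.35 rad (angle between bottle's own z axis and vertical above 0.35 rad).
It fails at once if the holder is pushed out of its tilt (distance of phone_camera from where it was at the start of the episode above 0.006 m).
It fails at once if something else on the bench is shifted by more than 30 mm (distance of any of spool, screwdriver, meter, spare_phone, flux_bottle, tweezers, parts_tray from where it was at the start of the episode above 0.03 m).
It also fails if it takes over 51 s, if anything falls off the work surface, if the arm or the gripper's body presses on something with over 40 N, if the wrist force passes 120 N, or if a joint passes its speed limit or range.

## Working session

There is one attempt and no reset: what is moved stays moved. The work goes in short steps, Python scripts to look and compute and a shell command to move; the robot and the scene stay as the last step left them, time stands still between calls to the robot, and variables do not carry over. Pictures are saved under pics/ and viewed, about 8 in all and at most 12, crops included, and the job is handed in when it is done.

```bash
ls; mkdir -p pics; cat > h.py <<'E'
from plant import *
import numpy as np, cv2
def cam(n,f=None):
    c=camera(n)
    if f: cv2.imwrite(f,c["image"][:,:,::-1])
    h=c["image"].shape[0]; c["f"]=h/2/np.tan(np.radians(c["vfov"])/2)
    return c
def world(c,u,v,z=None):
    """pixel to world: by depth, or by plane world z"""
    R,t=np.array(c["R"]),np.array(c["t"])
    d=np.array([(u-c["cx"])/c["f"],(v-c["cy"])/c["f"],1.])
    C=-R.T@t; D=R.T@d
    s=c["z_map"][int(round(v)),int(round(u))] if z is None else (z-C[2])/D[2]
    return C+s*D
def cloud(c):
    R,t=np.array(c["R"]),np.array(c["t"])
    v,u=np.mgrid[:c["z_map"].shape[0],:c["z_map"].shape[1]]; Z=c["z_map"]
    P=np.stack([(u-c["cx"])/c["f"]*Z,(v-c["cy"])/c["f"]*Z,Z],-1)
    W=(P-t)@R; W[Z==0]=np.nan
    return W
E
python3 - <<'E'
from h import *
import pickle
s=read_state();print(s)
for n in("top","side"):
    c=cam(n); pickle.dump(c,open(n+".pkl","wb"))
    print(n,c["f"],c["cx"],c["cy"],c["R"],c["t"])
    cv2.imwrite(f"pics/{n}0.png",cv2.resize(c["image"][:,:,::-1],(800,600),interpolation=cv2.INTER_CUBIC))
E
```

```text
pics
{'clock': 0.0, 'joint_positions': array([ 1.17399223e+00,  4.23812267e-01,  1.63064801e+00,  1.42652874e-06,
        1.08857570e+00, -1.90356236e-02]), 'joint_vel': array([-0.00051522, -0.00059798, -0.00025176, -0.00160463, -0.00032978,
        0.00133288]), 'effort': array([ 1.45065192e-04, -5.44603801e+01, -2.73660725e+01,  6.42822054e-02,
        2.27578398e-02, -1.28432598e-04]), 'position': array([0.23036804, 0.58055565, 0.30193594]), 'tool_rot': array([-5.89819849e-01, -3.08542256e+00,  2.21771611e-03]), 'ft_force': array([ 0.33719708, -0.16997119, -0.02852575]), 'wrist_torque': array([ 0.00257336, -0.01872653, -0.00728069]), 'grip_width': 0.9991535165132731}
top 354.8760935069939 257.4507473740515 191.43650331507948 [[ 0.01243961 -0.9999216  -0.00143085]
 [-0.98166763 -0.01194031 -0.19022643]
 [ 0.19019443  0.00377097 -0.9817392 ]] [-0.015252    0.56923188  1.17906174]
side 366.5143092571997 261.77779325758803 187.83048312534697 [[ 0.9955965  -0.09270048 -0.01393677]
 [-0.06447931 -0.56928134 -0.81961038]
 [ 0.06804433  0.81689986 -0.57275177]] [-0.54705185  0.10507011  0.96408853]
```

View pics/top0.png

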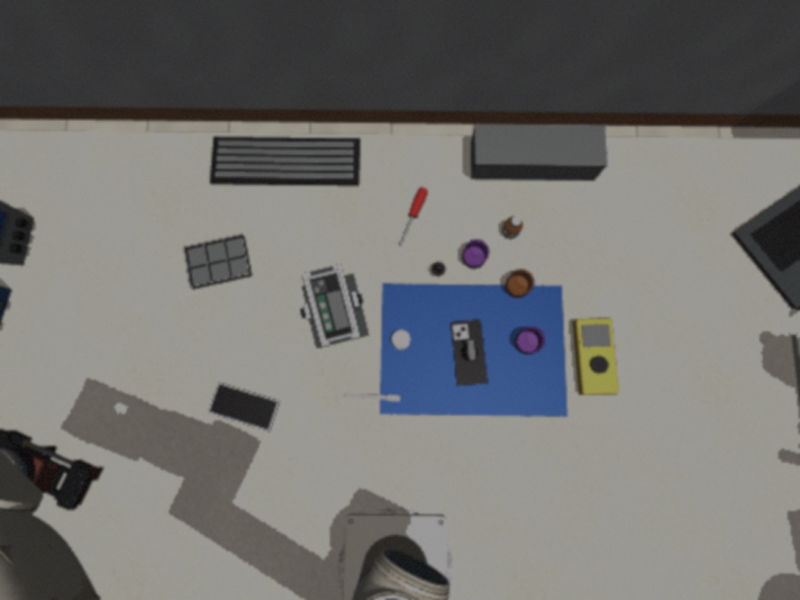

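View pics/side0.png

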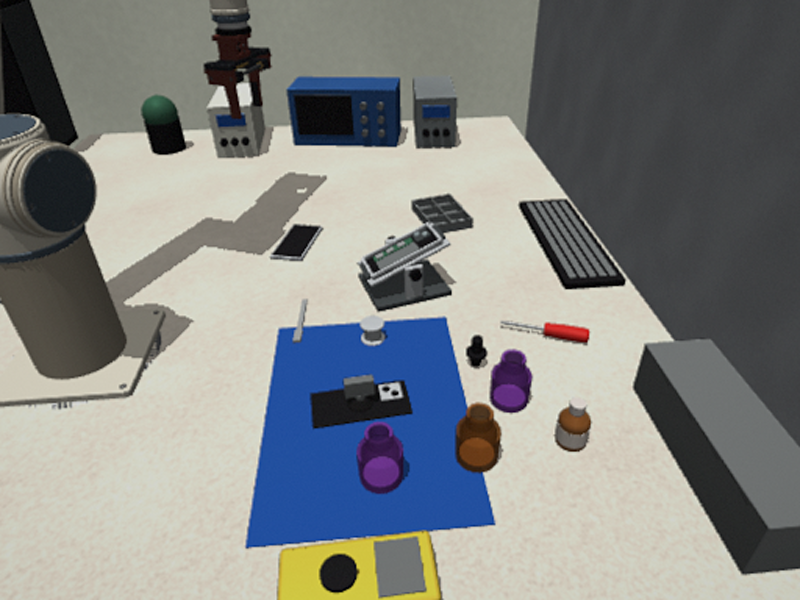

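The top view shows the stopper at (438,269), amber bottle (518,284), purple bottles (475,254) and (529,340), cover (468,351), and phone (335,305). The side view agrees. I'll measure from depth and view one enlarged crop.

```bash
python3 - <<'E'
import pickle
from h import *
c=pickle.load(open("top.pkl","rb")); W=cloud(c)
im=c["image"]
cr=im[155:260,185:365]; cv2.imwrite("pics/crop0.png",cv2.resize(cr[:,:,::-1],None,fx=4.4,fy=4.4,interpolation=cv2.INTER_CUBIC))
s=1.5625
for n,u,v in (("stopper",438,269),("amber",518,284),("purple1",475,254),("cover",468,351),("bar",468,351),("spool",401,339),("phone",335,305)):
    print(n,world(c,u/s,v/s,0.0).round(3),world(c,u/s,v/s).round(3))
def near(W,x,y,r,zl,zh): return (np.hypot(W[...,0]-x,W[...,1]-y)<r)&(W[...,2]>zl)&(W[...,2]<zh)
for name in("top","side"):
    c=pickle.load(open(name+".pkl","rb")); W=cloud(c)
    T=pickle.load(open("top.pkl","rb"))
    for n,u,v,r,zl,zh in (("stopper",438,269,.03,.045,.06),("stopperall",438,269,.03,.01,.06),("amberrim",518,284,.03,.078,.095),("amber all",518,284,.05,.07,.095),("bar",468,351,.04,.044,.06)):
        p=world(T,u/s,v/s,(zl+zh)/2); m=near(W,p[0],p[1],r,zl,zh); q=W[m]
        if len(q): print(name,n,len(q),"mid",((q.min(0)+q.max(0))/2).round(4),"med",np.median(q,0).round(4),"ext",np.ptp(q,0).round(4))
    # phone rim plane: bright-ish points above .06
    p=world(T,335/s,305/s,.09); m=near(W,p[0],p[1],.11,.05,.16); q=W[m]
    print(name,"phone",len(q),q.min(0).round(3),q.max(0).round(3))
E
```

```text
stopper [ 0.653 -0.091  0.   ] [ 0.641 -0.088  0.046]
amber [ 0.619 -0.278  0.   ] [ 0.601 -0.261  0.079]
purple1 [ 0.691 -0.178  0.   ] [ 0.668 -0.168  0.08 ]
cover [ 0.461 -0.16   0.   ] [ 0.456 -0.154  0.046]
bar [ 0.461 -0.16   0.   ] [ 0.456 -0.154  0.046]
spool [ 0.487 -0.006  0.   ] [ 0.483 -0.006  0.034]
phone [0.564 0.148 0.   ] [0.549 0.137 0.085]
top stopper 20 mid [ 0.6484 -0.0903  0.0511] med [ 0.648  -0.0901  0.052 ] ext [0.0138 0.0142 0.0114]
top stopperall 69 mid [ 0.6469 -0.0884  0.0381] med [ 0.6445 -0.0883  0.0283] ext [0.0311 0.0291 0.0374]
top amberrim 29 mid [ 0.6127 -0.2715  0.0841] med [ 0.6055 -0.2638  0.0839] ext [0.0319 0.0304 0.0109]
top amber all 56 mid [ 0.614  -0.2731  0.08  ] med [ 0.6133 -0.2727  0.0834] ext [0.0345 0.0336 0.0192]
top bar 54 mid [ 0.4584 -0.1589  0.0507] med [ 0.4601 -0.159   0.0506] ext [0.0419 0.0145 0.0112]
top phone 1332 [0.464 0.079 0.05 ] [0.636 0.215 0.114]
side stopper 45 mid [ 0.6488 -0.0896  0.0511] med [ 0.648  -0.0918  0.053 ] ext [0.0154 0.0199 0.0104]
side stopperall 166 mid [ 0.6488 -0.0901  0.0335] med [ 0.6473 -0.0951  0.029 ] ext [0.0328 0.0309 0.0455]
side amberrim 94 mid [ 0.6131 -0.273   0.0824] med [ 0.608  -0.2651  0.0842] ext [0.031  0.0295 0.0086]
side amber all 232 mid [ 0.615  -0.2752  0.0785] med [ 0.6149 -0.2791  0.0813] ext [0.035  0.0338 0.0168]
side bar 127 mid [ 0.4592 -0.1603  0.0496] med [ 0.4602 -0.1634  0.0514] ext [0.0436 0.0177 0.0111]
side phone 1231 [0.467 0.077 0.05 ] [0.635 0.218 0.112]
```

View pics/crop0.png

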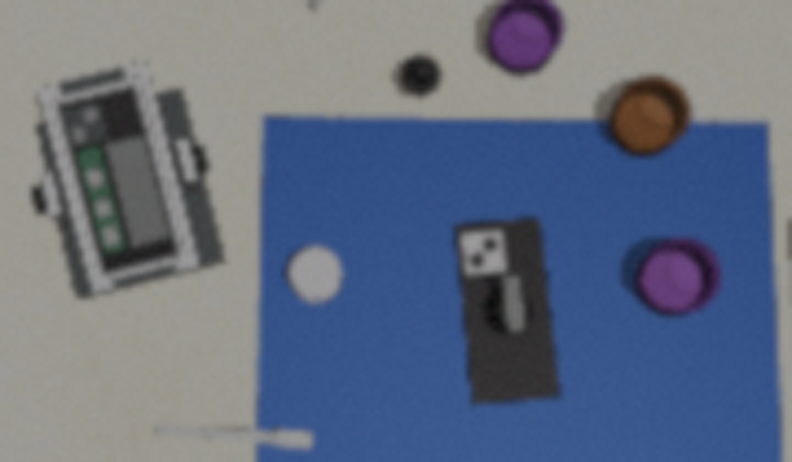

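The crop confirms the camera windows on both cover and phone are at the far left, so +x and +y match. Next: phone plane and cover yaw.

```bash
python3 - <<'E'
import pickle
from h import *
rng=np.random.default_rng(0)
Q=[]
for n in("top","side"):
    c=pickle.load(open(n+".pkl","rb")); W=cloud(c); g=c["image"].astype(int)
    m=(np.hypot(W[...,0]-.55,W[...,1]-.145)<.11)&(W[...,2]>.05)&(W[...,2]<.16)
    P=W[m]; best=0
    for _ in range(3000):
        a=P[rng.choice(len(P),3,False)]; k=np.cross(a[1]-a[0],a[2]-a[0]); l=np.linalg.norm(k)
        if l<1e-4: continue
        k/=l; k*=np.sign(k[2]); d=(P-a[0])@k
        if k[2]<.8 or (d>.003).sum()>.08*len(P): continue
        i=abs(d)<.0015
        if i.sum()>best: best=i.sum(); I=i
    A=P[I]; o=A.mean(0); k=np.linalg.svd(A-o)[2][2]; k*=np.sign(k[2])
    ty=np.array([-k[1],k[0],0]); ty/=np.linalg.norm(ty); ty*=np.sign(ty[1]); tx=np.cross(ty,k)
    q=np.c_[(A-o)@tx,(A-o)@ty].astype(np.float32); 
    (cc,sz,an)=cv2.minAreaRect(q); C=o+cc[0]*tx+cc[1]*ty
    print(n,len(A),"of",len(P),"normal",k.round(4),"tilt",np.degrees(np.arccos(k[2])).round(2),"yaw_tx",np.degrees(np.arctan2(tx[1],tx[0])).round(2),"center",C.round(4),"size",np.round(sz,4),"ang",round(an,2))
    # rectangle-based: world dirs of long side
    b=cv2.boxPoints((cc,sz,an)); e=[b[1]-b[0],b[2]-b[1]]; e=max(e,key=np.linalg.norm); w=e[0]*tx+e[1]*ty; w*=np.sign(w[0]); print("  long dir",(w/np.linalg.norm(w)).round(3),"yaw",np.degrees(np.arctan2(w[1],w[0])).round(2))
    # cover
    V=W; d=(g.max(-1)<95)&(g[...,2]-g[...,0]<25)|(g.min(-1)>120)
    m=d&(abs(V[...,0]-.46)<.1)&(abs(V[...,1]+.158)<.06)&(V[...,2]>-.006)&(V[...,2]<.012)
    mm=cv2.morphologyEx(m.astype(np.uint8),cv2.MORPH_OPEN,np.ones((3,3)))>0
    q=V[mm][:,:2].astype(np.float32); r=cv2.minAreaRect(q); print("  cover",len(q),np.round(r[0],4),np.round(r[1],4),r[2], "z",np.median(V[mm][:,2]))
E
```

```text
top 294 of 1332 normal [-0.362  -0.0676  0.9297] tilt 21.61 yaw_tx 10.57 center [0.5432 0.1494 0.0828] size [0.1622 0.1047] ang 19.86
  long dir [0.797 0.494 0.346] yaw 31.8
  cover 592 [ 0.4594 -0.1596] [0.1426 0.0665] 5.2859272956848145 z 0.0032435343945678473
side 403 of 1231 normal [-0.348  -0.0432  0.9365] tilt 20.53 yaw_tx 7.08 center [0.545  0.1559 0.0839] size [0.1642 0.096 ] ang 7.19
  long dir [0.907 0.239 0.348] yaw 14.75
  cover 1082 [ 0.4603 -0.1613] [0.1443 0.0695] 5.038745403289795 z 0.0044297155482525595
```

```bash
python3 -m inch '[{"dp":[35,-55,-5],"yaw":5},{"dp":[75,-115,-15],"yaw":10},{"dp":[115,-180,-25],"yaw":15},{"dp":[155,-240,-35],"yaw":20},{"dp":[190,-300,-40],"yaw":25}]' 40 20
```

```text
clock: 0.72
position: [0.3976, 0.3173, 0.2658]
tool_rot: [0.097, -3.14, 0.002]
ft_force: [0.6, 0.7, -0.6]
grip_width: 0.482
```

```bash
python3 -m inch '[{"dp":[35,-50,0],"yaw":0},{"dp":[70,-105,0],"yaw":0},{"dp":[105,-160,0],"yaw":0},{"dp":[135,-215,0],"yaw":0},{"dp":[165,-270,0],"yaw":0}]' 40 20; python3 -m inch '[{"dp":[35,-50,-15],"yaw":0},{"dp":[70,-105,-40],"yaw":0},{"dp":[85,-137,-65],"yaw":0},{"dp":[85,-137,-65],"yaw":0},{"dp":[85,-137,-65],"yaw":0}]'
python3 - <<'E'
from h import *
for n in("top","side"):
    c=cam(n); 
    if n=="side": cv2.imwrite("pics/s1.png",cv2.resize(c["image"][180:300,230:390,::-1],None,fx=5,fy=5,interpolation=cv2.INTER_CUBIC))
E
```

```text
clock: 1.35
position: [0.5604, 0.0506, 0.2656]
tool_rot: [0.097, -3.14, 0.002]
ft_force: [1.0, 0.4, -0.5]
grip_width: 0.456
clock: 1.98
position: [0.6449, -0.086, 0.2004]
tool_rot: [0.096, -3.139, 0.002]
ft_force: [-0.5, 0.2, -0.1]
grip_width: 0.455
```

View pics/s1.png

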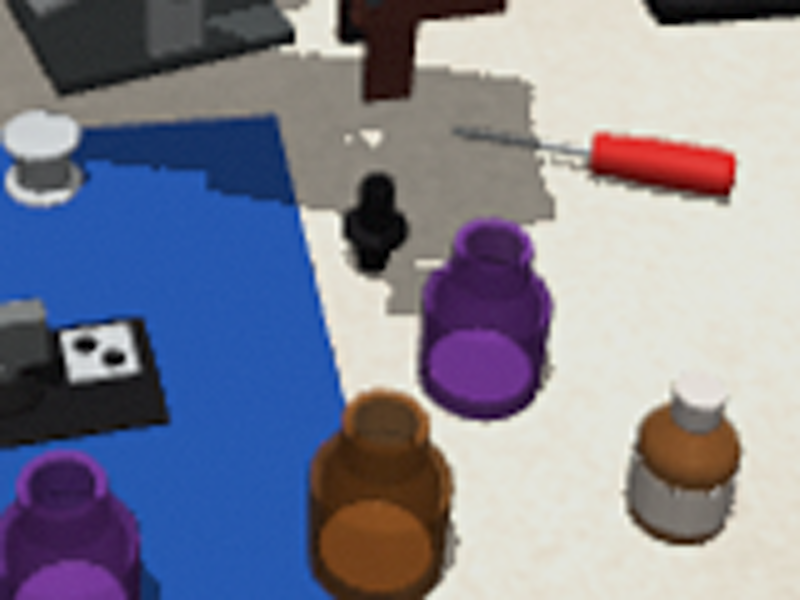

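The gripper (crop 385,90) hangs over the stopper (375,220), with the purple bottle clear at (490,300). I'll descend and grip.

```bash
python3 -m inch '[{"dp":[3,-4,-35],"yaw":0},{"dp":[3,-4,-65],"yaw":0},{"dp":[3,-4,-90],"yaw":0},{"dp":[3,-4,-90],"yaw":0},{"dp":[3,-4,-90],"yaw":0}]' ; python3 -m inch '[{"dp":[0,0,0],"yaw":0},{"dp":[0,0,0],"yaw":0},{"dp":[0,0,0],"yaw":0},{"dp":[0,0,0],"yaw":0},{"dp":[0,0,0],"yaw":0}]' 8 20;  python3 -m inch '[{"dp":[0,0,20],"yaw":0},{"dp":[0,0,50],"yaw":0},{"dp":[0,0,90],"yaw":0},{"dp":[0,0,90],"yaw":0},{"dp":[0,0,90],"yaw":0}]'
python3 - <<'E'
from h import *
import pickle
for n in("top","side"):
    c=cam(n); pickle.dump(c,open(n+"2.pkl","wb"))
    if n=="side": cv2.imwrite("pics/s2.png",cv2.resize(c["image"][150:300,230:390,::-1],None,fx=4,fy=4,interpolation=cv2.INTER_CUBIC))
E
```

```text
clock: 2.7
position: [0.6489, -0.0885, 0.113]
tool_rot: [-0.1, 3.138, -0.003]
ft_force: [-1.2, -0.1, -0.2]
grip_width: 0.456
clock: 3.32
position: [0.6494, -0.0886, 0.1138]
tool_rot: [-0.1, 3.137, -0.003]
ft_force: [0.0, 1.1, 6.1]
grip_width: 0.196
clock: 3.95
position: [0.649, -0.0885, 0.2039]
tool_rot: [-0.1, 3.137, -0.003]
ft_force: [0.4, 0.2, -0.6]
grip_width: 0.201
```

View pics/s2.png

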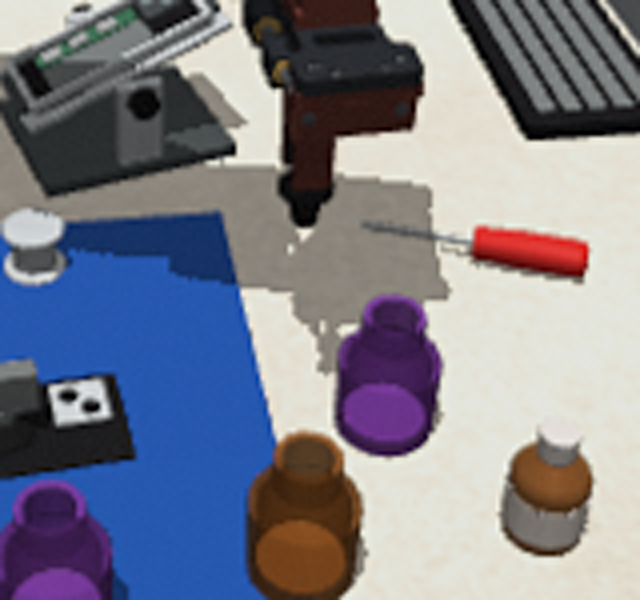

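```bash
python3 -m inch '[{"dp":[0,-5,45],"yaw":0},{"dp":[-10,-50,50],"yaw":0},{"dp":[-20,-105,50],"yaw":0},{"dp":[-30,-155,50],"yaw":0},{"dp":[-35,-184,40],"yaw":0}]'; python3 -m inch '[{"dp":[0,0,-15],"yaw":0},{"dp":[0,0,-25],"yaw":0},{"dp":[0,0,-25],"yaw":0},{"dp":[0,0,-25],"yaw":0},{"dp":[0,0,-25],"yaw":0}]'
python3 - <<'E'
from h import *
import pickle
c=pickle.load(open("side2.pkl","rb"))
for X in([.649,-.0885,.090],):
    p=np.array(c["R"])@X+c["t"]; print(p[:2]/p[2]*c["f"]+[c["cx"],c["cy"]],"seen 306.2 205.5")
s=read_state(); print(s["position"])
c=cam("side"); cv2.imwrite("pics/s3.png",cv2.resize(c["image"][180:310,240:360,::-1],None,fx=4.6,fy=4.6,interpolation=cv2.INTER_CUBIC))
X=s["position"]+[0,0,-.1138]
for X in (X,[.614,-.273,.085]):
    p=np.array(c["R"])@X+c["t"]; q=p[:2]/p[2]*c["f"]+[c["cx"],c["cy"]]; print(q,(q-[240,180])*4.6)
E
```

```text
clock: 4.68
position: [0.6128, -0.2748, 0.2419]
tool_rot: [-0.097, 3.14, -0.002]
ft_force: [0.2, 0.3, 0.8]
grip_width: 0.201
clock: 5.3
position: [0.6133, -0.2743, 0.2175]
tool_rot: [-0.099, 3.139, -0.003]
ft_force: [-0.5, 0.9, -0.1]
grip_width: 0.197
[305.72272719 204.34071496] seen 306.2 205.5
[ 0.61328684 -0.27425727  0.21752278]
[306.179653   257.16000685] [304.42640379 354.93603149]
[305.89259532 263.32628085] [303.10593847 383.3008919 ]
```

View pics/s3.png

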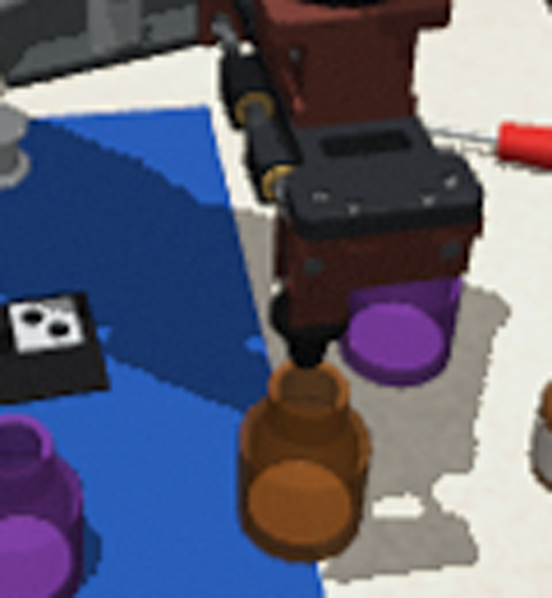

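Stopper foot at crop (306,357), mouth centre (308,384): aligned in x within about 1 mm. Lowering.

```bash
python3 -m inch '[{"dp":[0,1,-8],"yaw":0},{"dp":[0,1,-16],"yaw":0},{"dp":[0,1,-24],"yaw":0},{"dp":[0,1,-30],"yaw":0},{"dp":[0,1,-35],"yaw":0}]';  python3 -m inch '[{"dp":[0,0,-2],"yaw":0},{"dp":[0,0,-4],"yaw":0},{"dp":[0,0,-5],"yaw":0},{"dp":[0,0,-6],"yaw":0},{"dp":[0,0,-6],"yaw":0}]'; python3 -c "
from h import *
s=read_state();print(s['position'],s['ft_force'])"
```

```text
clock: 5.98
position: [0.6135, -0.2736, 0.1822]
tool_rot: [-0.098, 3.138, -0.003]
ft_force: [1.4, -0.5, 1.4]
grip_width: 0.198
clock: 6.6
position: [0.6141, -0.2738, 0.1769]
tool_rot: [-0.098, 3.137, -0.004]
ft_force: [2.8, -0.7, 4.6]
grip_width: 0.199
[ 0.61405923 -0.27376378  0.17693727] [ 2.82324641 -0.72328313  4.56922167]
```

```bash
python3 -m inch '[{"dp":[0,0,-1],"yaw":0},{"dp":[0,0,-2],"yaw":0},{"dp":[0,0,-2],"yaw":0},{"dp":[0,0,-2],"yaw":0},{"dp":[0,0,-2],"yaw":0}]';  python3 -m inch '[{"dp":[0,0,1],"yaw":0},{"dp":[0,0,1],"yaw":0},{"dp":[0,0,1],"yaw":0},{"dp":[0,0,1],"yaw":0},{"dp":[0,0,1],"yaw":0}]' 35; python3 -m inch '[{"dp":[0,0,15],"yaw":0},{"dp":[0,0,45],"yaw":0},{"dp":[-20,15,80],"yaw":0},{"dp":[-60,40,80],"yaw":2},{"dp":[-110,75,80],"yaw":2}]'
python3 - <<'E'
from h import *
import pickle
for n in("top","side"):
    c=cam(n); pickle.dump(c,open(n+"3.pkl","wb"))
    if n=="side": cv2.imwrite("pics/s4.png",cv2.resize(c["image"][190:300,240:370,::-1],None,fx=4.6,fy=4.6,interpolation=cv2.INTER_CUBIC))
    W=cloud(c); q=W[(np.hypot(W[...,0]-.614,W[...,1]+.273)<.03)&(W[...,2]>.07)]; print(n,q[:,2].max(), np.median(q[q[:,2]>.11],0))
E
```

```text
clock: 7.22
position: [0.6148, -0.2742, 0.1764]
tool_rot: [-0.098, 3.134, -0.006]
ft_force: [0.8, -0.3, 9.5]
grip_width: 0.199
clock: 7.85
position: [0.6147, -0.2741, 0.1772]
tool_rot: [-0.098, 3.135, -0.006]
ft_force: [-0.6, -0.7, 0.1]
grip_width: 0.395
clock: 8.48
position: [0.5045, -0.199, 0.2589]
tool_rot: [-0.152, 3.13, -0.008]
ft_force: [0.2, 0.3, 0.1]
grip_width: 0.398Traceback (most recent call last):
  File "<stdin>", line 6, in <module>
    return umr_maximum(a, axis, None, out, keepdims, initial, where)
ValueError: zero-size array to reduction operation maximum which has no identity
```

```bash
python3 - <<'E'
from h import *
import pickle
c=cam("side"); cv2.imwrite("pics/s4.png",cv2.resize(c["image"][190:300,240:370,::-1],None,fx=4.6,fy=4.6,interpolation=cv2.INTER_CUBIC))
W=cloud(c); q=W[(np.hypot(W[...,0]-.614,W[...,1]+.273)<.025)&(W[...,2]>.105)]; print(q[:,2].max(), ((q.max(0)+q.min(0))/2).round(4),np.ptp(q,0))
for n,(a,b,e,f) in (("top",(160,235,185,245)),("side",(135,200,220,295))):
    c=pickle.load(open(n+".pkl","rb"))
    cv2.imwrite(f"pics/ph_{n}.png",cv2.resize(c["image"][a:b,e:f,::-1],None,fx=8,fy=8,interpolation=cv2.INTER_CUBIC))
E
python3 -c "
import cv2,numpy as np
a=cv2.imread('pics/ph_top.png');b=cv2.imread('pics/ph_side.png');print(a.shape,b.shape)
"
```

```text
0.11902661687923986 [ 0.6145 -0.274   0.1121] [0.0163807  0.01852574 0.0139467 ]
(600, 480, 3) (520, 600, 3)
```

View pics/s4.png

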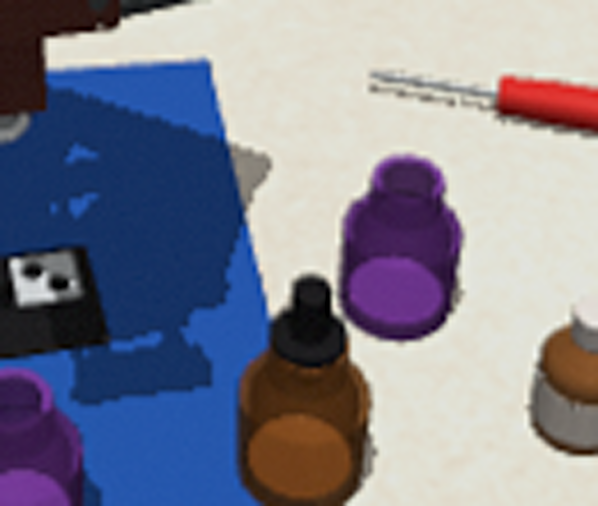

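View pics/ph_top.png

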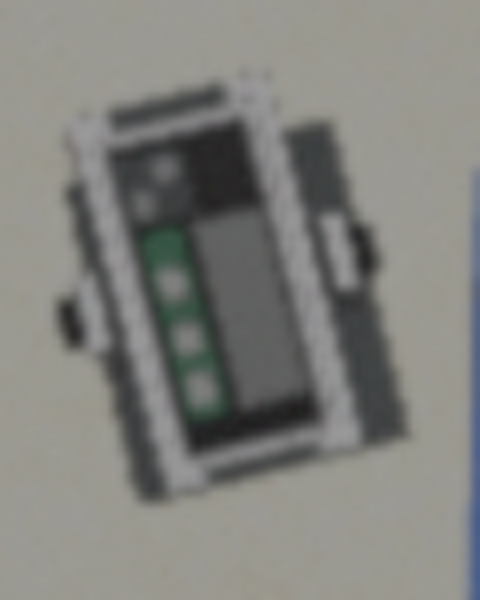

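View pics/ph_side.png

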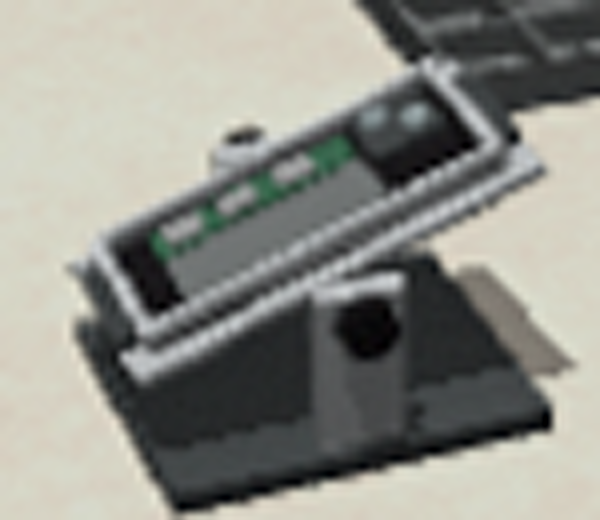

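The stopper is seated (crop 312,310, flange on the rim, bottle upright). Phone rim corners are read off below for a pose fit.

```bash
python3 - <<'E'
from h import *
import pickle
from scipy.optimize import least_squares
cs={n:pickle.load(open(n+".pkl","rb")) for n in("top","side")}
S=np.array([[1,1],[1,-1],[-1,-1],[-1,1]])
obs=[("side",(220,135),S*[.0735,.0355],[(430,68),(503,145),(150,338),(92,240)]),
     ("side",(220,135),S*[.0685,.0305],[(425,82),(478,138),(160,318),(113,245)]),
     ("top",(185,160),S*[.0685,.0305],[(105,150),(245,122),(320,418),(190,452)])]
def frame(p):
    x,y,yaw,t=p; cy,sy,ct,st=np.cos(yaw),np.sin(yaw),np.cos(t),np.sin(t)
    ex=np.array([cy*ct,sy*ct,st]); ey=np.array([-sy,cy,0]); ez=np.cross(ex,ey)
    return np.array([x,y,.072])+.016*ez,ex,ey,ez
def res(p):
    o,ex,ey,ez=frame(p); r=[]
    for n,of,m,px in obs:
        c=cs[n]; X=o+m[:,:1]*ex+m[:,1:]*ey; q=X@np.array(c["R"]).T+c["t"]
        r.append(q[:,:2]/q[:,2:]*c["f"]+[c["cx"],c["cy"]]-((np.array(px)+.5)/8-.5+of))
    return np.concatenate(r).ravel()
s=least_squares(res,[.55,.145,.25,.35],loss="soft_l1")
o,ex,ey,ez=frame(s.x); print(s.x[:2],np.degrees(s.x[2:]),"face",o.round(4),"n",ez.round(4)); print(res(s.x).reshape(-1,2).round(1).tolist())
# depth check: points in rim strips
for n,c in cs.items():
    W=cloud(c)-o; a=W@ex;b=W@ey;h=W@ez
    m=(abs(a)<.072)&(abs(b)<.034)&((abs(a)>.070)|(abs(b)>.032))&(abs(h)<.012); print(n,m.sum(),"h med",np.median(h[m]).round(4),"slope fit",np.linalg.lstsq(np.c_[a[m],b[m],np.ones(m.sum())],h[m],rcond=None)[0].round(4))
print("grip pt",(o+.042*ez).round(4),"TCP final",(o+.042*ez+[0,0,.061]).round(4))
print(read_state()["position"])
E
```

```text
[0.55350987 0.14789235] [15.20592156 20.06827683] face [0.5482 0.1465 0.087 ] n [-0.3311 -0.09    0.9393]
[[0.4, -1.5], [0.6, -0.3], [-0.5, 0.2], [-0.4, 0.3], [0.2, -1.7], [1.5, 0.6], [-0.7, 0.9], [-1.0, -0.3], [-0.3, -0.4], [-0.0, -1.4], [0.9, 0.4], [-0.3, 0.6]]
top 83 h med -0.0003 slope fit [-0.0089  0.0145 -0.0008]
side 136 h med -0.0019 slope fit [-0.0124  0.0237 -0.0023]
grip pt [0.5343 0.1427 0.1265] TCP final [0.5343 0.1427 0.1875]
[ 0.49878595 -0.19579969  0.2568741 ]
```

```bash
python3 -m inch '[{"dp":[-20,18,-30],"yaw":0},{"dp":[-40,36,-70],"yaw":0},{"dp":[-40,36,-110],"yaw":0},{"dp":[-40,36,-140],"yaw":0},{"dp":[-40,36,-152],"yaw":0}]' 35; python3 -m inch '[{"dp":[0,0,0],"yaw":0},{"dp":[0,0,0],"yaw":0},{"dp":[0,0,0],"yaw":0},{"dp":[0,0,0],"yaw":0},{"dp":[0,0,0],"yaw":0}]' 2 8;  python3 -m inch '[{"dp":[0,0,5],"yaw":0},{"dp":[0,0,15],"yaw":0},{"dp":[0,0,30],"yaw":0},{"dp":[0,0,50],"yaw":0},{"dp":[0,0,70],"yaw":0}]'; python3 -c "
from h import *
s=read_state();print(s['position'],s['ft_force'])"
```

```text
clock: 9.2
position: [0.4592, -0.16, 0.1041]
tool_rot: [0.154, -3.136, 0.0]
ft_force: [0.2, 1.0, 0.0]
grip_width: 0.398
clock: 9.82
position: [0.46, -0.1604, 0.1052]
tool_rot: [-0.154, 3.137, -0.002]
ft_force: [-0.3, -0.6, 6.7]
grip_width: 0.157
clock: 10.45
position: [0.4599, -0.1603, 0.1766]
tool_rot: [-0.154, 3.137, -0.002]
ft_force: [0.4, -0.7, -0.4]
grip_width: 0.16
[ 0.4599297  -0.16032939  0.17661575] [ 0.37830929 -0.71313038 -0.41896796]
```

```bash
python3 -m inch '[{"dp":[3,12,20],"yaw":1},{"dp":[10,35,40],"yaw":2},{"dp":[20,70,55],"yaw":4},{"dp":[30,110,62],"yaw":6},{"dp":[41,150,65],"yaw":8}]' ; python3 -m inch '[{"dp":[10,40,0],"yaw":1},{"dp":[21,80,0],"yaw":1.6},{"dp":[31,115,0],"yaw":1.6},{"dp":[40,145,0],"yaw":1.6},{"dp":[43,155,0],"yaw":1.6}]'
python3 - <<'E'
from h import *
import pickle
s=read_state(); print(s["position"],s["tool_rot"],s["ft_force"])
for n in("top","side"):
    c=cam(n); pickle.dump(c,open(n+"4.pkl","wb"))
    if n=="side": cv2.imwrite("pics/s5.png",cv2.resize(c["image"][100:210,190:320,::-1],None,fx=5,fy=5,interpolation=cv2.INTER_CUBIC))
E
```

```text
clock: 11.08
position: [0.5012, -0.0092, 0.2432]
tool_rot: [-0.374, 3.117, -0.002]
ft_force: [1.0, 0.1, -1.8]
grip_width: 0.158
clock: 11.7
position: [0.5443, 0.1473, 0.2441]
tool_rot: [-0.42, 3.11, -0.002]
ft_force: [0.1, 0.1, -0.9]
grip_width: 0.159
[0.54433574 0.14725973 0.24405955] [-4.20044863e-01  3.10970616e+00 -2.05973650e-03] [ 0.10971092  0.13934969 -0.86253892]
```

View pics/s5.png

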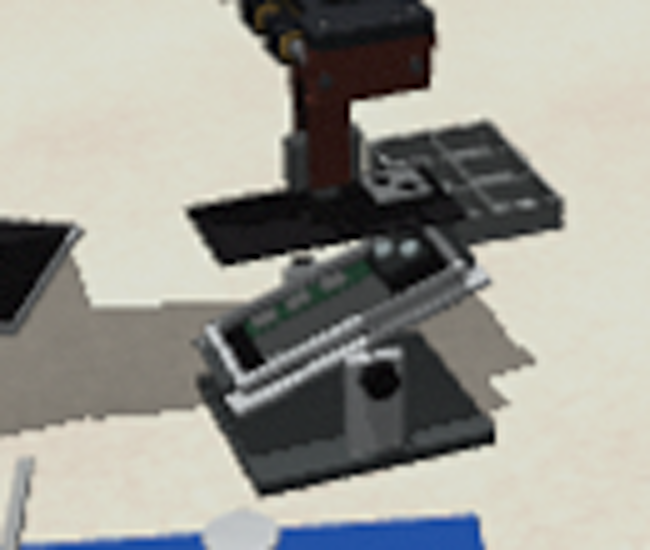

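The cover hangs level above the phone (cover about (330,220), camera window at the +x end over the phone's camera). Now touching down with the upper edge.

```bash
python3 -m inch '[{"dp":[0,-1,-8],"yaw":0},{"dp":[0,-1,-16],"yaw":0},{"dp":[0,-1,-22],"yaw":0},{"dp":[0,-1,-25],"yaw":0},{"dp":[0,-1,-26],"yaw":0}]' ; python3 -m inch '[{"dp":[-1,0,-2],"yaw":0},{"dp":[-1,0,-4],"yaw":0},{"dp":[-2,-1,-6],"yaw":0},{"dp":[-3,-1,-8],"yaw":0},{"dp":[-4,-1,-10],"yaw":0}]'; python3 -c "
from h import *
s=read_state();print(s['position'],s['ft_force'],s['wrist_torque'])"
```

```text
clock: 12.42
position: [0.544, 0.1451, 0.2174]
tool_rot: [-0.419, 3.111, -0.002]
ft_force: [-0.9, -0.8, -0.2]
grip_width: 0.158
clock: 13.05
position: [0.5402, 0.1441, 0.2074]
tool_rot: [-0.419, 3.11, -0.003]
ft_force: [0.6, -1.2, 0.2]
grip_width: 0.161
[0.54019887 0.14414195 0.20736575] [ 0.64277647 -1.22474376  0.16141607] [ 0.03977802 -0.16258631 -0.04478885]
```

```bash
python3 -m inch '[{"dp":[-1,0,-3],"yaw":0},{"dp":[-2,0,-6],"yaw":0},{"dp":[-4,-1,-9],"yaw":0},{"dp":[-5,-1,-12],"yaw":0},{"dp":[-6,-1,-15],"yaw":0}]'
python3 - <<'E'
from h import *
import pickle
s=read_state(); print(s["position"],s["ft_force"],s["wrist_torque"])
o=np.array([.5482,.1465,.087]);yaw,t=np.radians([15.2,20.07])
ex=np.array([np.cos(yaw)*np.cos(t),np.sin(yaw)*np.cos(t),np.sin(t)]);ey=np.array([-np.sin(yaw),np.cos(yaw),0]);ez=np.cross(ex,ey)
for n in("top","side"):
    c=cam(n); pickle.dump(c,open(n+"5.pkl","wb"))
    if n=="side": cv2.imwrite("pics/s6.png",cv2.resize(c["image"][100:210,190:320,::-1],None,fx=5,fy=5,interpolation=cv2.INTER_CUBIC))
    W=cloud(c)-o; a,b,h=W@ex,W@ey,W@ez
    m=(abs(a)<.068)&(abs(a)>.03)&(abs(b)<.033)&(abs(h-.004)<.01); print(n,m.sum(),"plane h=",np.linalg.lstsq(np.c_[a[m],b[m],np.ones(m.sum())],h[m],rcond=None)[0].round(4))
E
```

```text
clock: 13.68
position: [0.5341, 0.1431, 0.1922]
tool_rot: [-0.419, 3.11, -0.003]
ft_force: [0.1, -0.3, 0.2]
grip_width: 0.158
[0.53414097 0.1431427  0.19217125] [ 0.14441448 -0.33406849  0.1677742 ] [-0.01090596 -0.21257837 -0.04650222]
top 0 plane h= [0. 0. 0.]
side 386 plane h= [-0.0316  0.0614  0.0065]
```

View pics/s6.png

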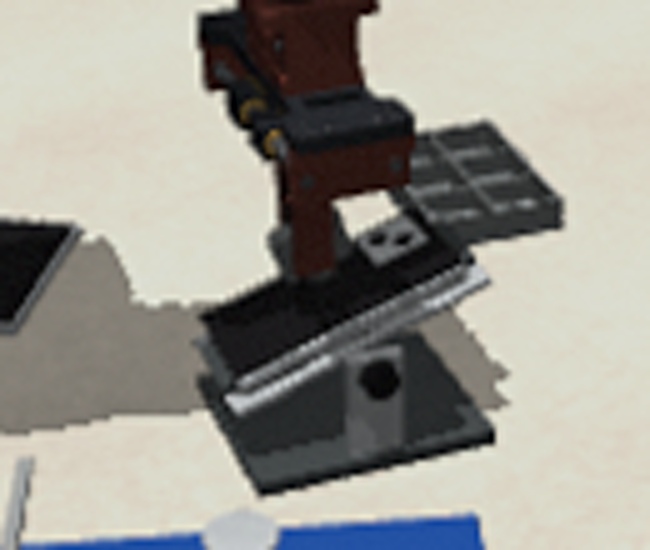

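The cover has pivoted to nearly match the phone (cover edge runs parallel to the rim, window at (390,240)). Pressing the last 2–3 mm.

```bash
python3 -m inch '[{"dp":[0,0,-1],"yaw":0},{"dp":[-0.5,0,-2],"yaw":0},{"dp":[-0.5,0,-3],"yaw":0},{"dp":[-0.5,0,-3.5],"yaw":0},{"dp":[-0.5,0,-3.5],"yaw":0}]'; python3 -c "
from h import *
s=read_state();print(s['position'],s['ft_force'],s['wrist_torque'])"
```

```text
clock: 14.4
position: [0.5334, 0.1431, 0.1893]
tool_rot: [-0.419, 3.111, -0.003]
ft_force: [-3.7, -1.7, 9.5]
grip_width: 0.159
[0.53339105 0.14307326 0.18931986] [-3.69358094 -1.74173697  9.46527789] [-0.14698159  0.48190656 -0.03293764]
```

```bash
python3 -m inch '[{"dp":[0,0,-0.5],"yaw":0},{"dp":[0,0,-0.5],"yaw":0},{"dp":[0,0,-0.5],"yaw":0},{"dp":[0,0,-0.5],"yaw":0},{"dp":[0,0,-0.5],"yaw":0}]' - 25
python3 - <<'E'
from h import *
import pickle
s=read_state(); print(s["position"],s["ft_force"],s["wrist_torque"])
o=np.array([.5482,.1465,.087]);yaw,t=np.radians([15.2,20.07])
ex=np.array([np.cos(yaw)*np.cos(t),np.sin(yaw)*np.cos(t),np.sin(t)]);ey=np.array([-np.sin(yaw),np.cos(yaw),0]);ez=np.cross(ex,ey)
for n in("top","side"):
    c=cam(n); pickle.dump(c,open(n+"6.pkl","wb"))
    print(n,read_state()["ft_force"])
    W=cloud(c)-o; a,b,h=W@ex,W@ey,W@ez; g=c["image"].max(-1)
    m=(abs(a)<.068)&(abs(a)>.03)&(abs(b)<.033)&(abs(h-.004)<.012)
    if m.sum()>20: print(n,m.sum(),"plane h=",np.linalg.lstsq(np.c_[a[m],b[m],np.ones(m.sum())],h[m],rcond=None)[0].round(4))
    if n=="side": cv2.imwrite("pics/s7.png",cv2.resize(c["image"][135:200,215:300,::-1],None,fx=8,fy=8,interpolation=cv2.INTER_CUBIC))
    def px(x,y,z=.004):
        p=np.array(c["R"])@(o+x*ex+y*ey+z*ez)+c["t"]; q=p[:2]/p[2]*c["f"]+[c["cx"],c["cy"]]; return ((q-[215,135])*8+3.5).round()
    if n=="side": print([px(i*.0735,j*.0355).tolist() for i,j in((1,1),(1,-1),(-1,-1),(-1,1))],"window",[px(.048+i*.0165,.014+j*.0165).tolist() for i,j in((1,1),(1,-1),(-1,-1),(-1,1))])
E
```

```text
clock: 15.02
position: [0.5334, 0.1431, 0.1893]
tool_rot: [-0.419, 3.111, -0.003]
ft_force: [-2.5, -1.1, 7.4]
grip_width: 0.161
[0.53339495 0.14307347 0.18933786] [-2.46567791 -1.13375349  7.39197444] [0.0077433  0.44324477 0.00382561]
top [-2.47212908 -0.71034059  6.65714335]
side [-1.70859779 -2.03360895  6.29792503]
side 374 plane h= [-0.011   0.052   0.0045]
[[469.0, 48.0], [544.0, 134.0], [182.0, 331.0], [125.0, 234.0]] window [[454.0, 65.0], [487.0, 105.0], [408.0, 148.0], [376.0, 107.0]]
```

View pics/s7.png

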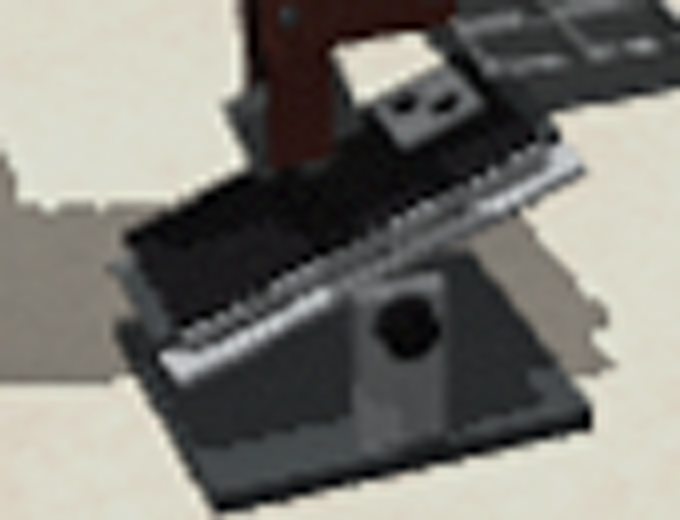

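Predicted and seen window and corner pixels agree within about 1 camera pixel, and the cover is parallel to the rim. One more hold to check the force is steady, then hand in.

```bash
python3 -m inch '[{"dp":[0,0,-0.6],"yaw":0},{"dp":[0,0,-0.6],"yaw":0},{"dp":[0,0,-0.6],"yaw":0},{"dp":[0,0,-0.6],"yaw":0},{"dp":[0,0,-0.6],"yaw":0}]'; python3 - <<'E'
from h import *
for i in range(4):
    camera("side"); s=read_state(); f=s["ft_force"]; print(f.round(1),s["position"].round(4))
E
```

```text
clock: 15.75
position: [0.5334, 0.1431, 0.1893]
tool_rot: [-0.419, 3.111, -0.003]
ft_force: [-2.9, -1.0, 6.1]
grip_width: 0.163
[-2.4 -1.   8.2] [0.5334 0.1431 0.1893]
[-2.5 -1.8  7.3] [0.5334 0.1431 0.1893]
[-2.3 -1.5  8.2] [0.5334 0.1431 0.1893]
[-3.1 -1.   8.7] [0.5334 0.1431 0.1893]
```

```bash
python3 -c "
from h import *
print(finish_job(), read_state()['ft_force'])"
```

```text
the job is handed in; nothing more can be done
the job is handed in; nothing more can be done
```

The job is handed in, at about 16 s on the robot's clock of the 51 s allowed. The report gave no verdict, as expected.

**Stopper:** I set it in the amber bottle's neck with a push of about 9.5 N and let go. The last view showed the flange on the rim and the bottle upright. Its top measured 119 mm high where 117 mm was expected, which is within camera error.

**Cover:** I gripped it by the lifter bar and laid its upper edge on the phone's rim. The moves offer no tool tilt, so it pivoted in a light 8 N grip until it lay flush, at a slope of about 20°. I then raised the grip to 25 N.

**Last checks:**
- **Position:** the visible cover corners and the camera window lay within about one camera pixel (2–3 mm) of the fitted phone position.
- **Push:** the wrist force was steady at about 8–9 N along the phone's normal, and the arm was still.
- **Not fully confirmed:** the side-camera plane fit to the cover leaned 0.05 rad across its width. That is over the 0.04 limit, but the same fit on the bare rim already leaned 0.024, so I put most of it down to the camera and the fit. The top camera gave no check of the cover because the arm was in the way.

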